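# Lock down the spring ejector of a welding jig

## Task

The round spring ejector of the welding jig is standing up and must be locked down. Pick up the keeper bar by its grip, lay it across the ejector in front of the two claws, press the ejector down into its housing with the bar, and with it still held down slide the bar fully home under both claws, then let it rise behind their lips so that it stays there and keeps the ejector trapped. Lean on the jig with no more than 30 N, and leave the other things on the table alone.

Things in the scene. Friction and masses are not known exactly. Their poses are not given: they have to be found in the camera images.
- jig: Steel welding jig fixed to the table, base block 150 x 170 x 30 mm (x, y, z). Origin: centre of its underside, z up; +x is the way the bar slides home, y runs through both claws. Its upper part (ledges, claws, ejector) is packed up by shims of unknown thickness P, 0 to 28 mm, anew each time: find it by touch. All mm below are in this frame. Ejector's ring housing: 74 mm wide, top z = 42 + P.
- press_spot (a point): Point in front of the claws, fixed at x = -26, y = 0, z = 45 mm of the jig; the bar's origin comes here, but P higher, when pressed down. Two ledges (y = 44 to 66 and -66 to -44, x = -49 to 25) with level tops at z = 45 + P: the bar's ends bottom on them, felt as a sharp rise over the spring's force. Before the claws (x below -8) they are open from above. Axes as the jig's.
- home (a point): Point fixed at x = 6.5, y = 0, z = 51 mm of the jig; the bar's origin ends here, but P higher. A claw on each ledge, open to -x: back wall face at x = 17; lip over x = -8 to 17, underside z = 59 + P, top 67 + P; along its front edge (x -8 to -4) a lug hangs to z = 55 + P. A bar on the ledges passes the lugs with 2 mm room; behind them it rises to the lips and cannot slide back.
- ejector_axis (a point): Point fixed on the axis of the flat-topped round aluminium ejector (diameter 56 mm), at x = -8, y = 0, z = 63 mm of the jig: the ejector's top, standing free, is P higher, 18 mm above the ledges. It moves straight down against its spring to flush with the ledges and up to 4 mm more. Spring: about 3 N when free, 8.4 N when flush with the ledges, 6.6 N with the bar trapped up against the lips.
- keeper: Loose steel keeper bar, about 0.18 kg, 18 mm wide (x), 140 mm long (y), 8 mm thick, lying flat, with an upright grip in its middle: 12 mm thick (x), 24 mm long (y), from 8 to 44 mm above the underside. Origin: centre of the underside, z up. Same either way round. Home, it lies along the jig's y axis, origin x = 5 to 8 mm, y within 8 mm of the middle, z = 51 + P mm of the jig.
- offcut: Bystander: loose flat steel offcut without a grip, 30 x 120 x 10 mm, origin at the centre of its underside.
- magnet: Bystander: loose red square welding magnet, 70 x 70 x 18 mm, origin at the centre of its underside.
- disc: Bystander: loose dark grinding disc lying flat, diameter 115 mm, 12 mm thick, origin at the centre of its underside.
Things that resemble listed ones, but are neither listed nor needed, are in the scene too. What is shaped like the keeper but purple or red is not meant.

How it is judged:
By the outcome, as a careful person would: the job done as asked, in the order asked, and still so for the second after the job is handed in, with the robot touching nothing.
It also fails if it takes over 64 s, if anything falls off the work surface, if the arm or the gripper's body presses on something with over 40 N, if the wrist force passes 120 N, or if a joint passes its speed limit or range.

## Robot

A 6-joint arm with a two-finger parallel gripper is mounted at the origin on the work surface. World frame = base frame: x ahead of the robot, y to its left, z up, the work surface at z = 0. Lengths are in m, angles in degrees, forces in N, time in s.
With the tool pointing down it reaches from about 0.25 to 0.725 m from the base axis. Payload 9.7 kg.
Tool frame: the origin (TCP) lies on the centre line of the jaws, within the pads' length; the fingertips stand 22 mm ahead of it and the grasp point (between the pads) lies 3 mm ahead of it; z points along the fingers, y is the direction in which the jaws open and shut (so a half turn about z gives the same grasp; the last joint's range is limited). The gripper opens to 85 mm and grips with 20 to 120 N. Pads are 22 mm wide; open, the fingers measure 114 mm over their backs; the gripper's body (76 mm by 85 mm) begins 54 mm behind the grasp point. The pads swing forward as they close: fully open they stand 13 mm farther back than shut.
Start: joints at [74.485, 4.979, 10.078, 95.1, 0, 90], TCP at [0.147, 0.53, 0.253] pointing down, gripper open.
Joint ranges: [-179.16, 179.16], [-48.56, 103.87], [-65.8, 70.77], [-126.05, 130.52], [-82.76, 87.17], [-180, 180]. Speed limits (degrees/s): [127.2, 127.2, 147.25, 180, 180, 180].

## Interface

Orientations are given as [roll, pitch, yaw] about the fixed x, y, z axes, in that order (R = Rz(yaw) Ry(pitch) Rx(roll)).
In Python, from workcell import get_obs, camera, camera_params, job_done gives the robot as it stands.
- The arm moves only by the tool servo_tool, never from a script. Its argument "steps" is a list of rows, each an object of numbers: "x", "y", "z": the shift along the world's x, y, z in mm; "yaw": the turn about the world's z in degrees. A call has 1 to 12 rows; each row is the pose to reach, as a shift and turn from the pose measured when the call began; what a row does not reach only later rows make up. A row lasts 1/8 s, in which the tool goes at most 62.5 mm and 10.7 degrees, less where a joint would pass 70% of its speed; a pose out of reach is approached as far as the arm can. A call with a gripper value outside its range is refused whole. "grip" is the finger opening in mm, from 0 to 85.4, set as the call begins (left out, the last holds). The fingers move at their own pace and stop on an object; "grip_force" is the grip in N (left out, the last holds). Time passes only in rows, so rows that repeat a pose let the fingers close. It gives the time, the measured TCP pose, the force and the opening at its end, in the units of the state.
- get_obs(): the state, without advancing time (a new reading comes with each control period).
- camera(name): name is "side" or "top" or "wrist"; returns (picture, depth): 384x512x3 uint8, red, green, blue; 384x512 float32, m along the optical axis (not along the pixel's ray), 0 where there is no reading.
- camera_params(name): a dict with "intrinsics" (3x3 intrinsics, pixels), "D" ([k1, k2, p1, p2, k3] as OpenCV has them; the pictures are not rectified), "rvec" (rotation vector, rad) and "tvec" (3), from world to camera coordinates, as OpenCV has them; the wrist camera has in their place "hand_eye" (4x4, takes a point from camera to tool coordinates, whose origin is the TCP and whose axes are the flange's). Camera axes: x right, y down, z forward; pixel columns grow to the right and rows downward; lengths in m; the calibration is good to about 2 mm. A picture is of the moment at which its call begins: read the wrist's pose just before it. camera_params takes no time and is no camera call.
- job_done(): hands the job in, once; it reports no verdict.
The state is a dict: "time": time; "q": joint angles; "qd": joint speeds; "joint_efforts": joint torques, N m; "ee_pos": TCP position; "tcp_rot": TCP orientation; "wrist_force": force on the tool from outside, world axes, zero at the start; "torque": the same for the moment, N m; "opening": finger opening in m.
Only numpy, scipy, OpenCV 4.12 (cv2) and the standard library are available. Lean on these libraries where they do the work, as an engineer would, in place of code of your own. Each camera call takes 0.05 s, during which the arm holds its last target.

## Working session

There is one attempt and no reset: what is moved stays moved. The work goes in short steps, Python scripts to look and compute and a tool call to move; the robot and the scene stay as the last step left them, time stands still between calls to the robot, and variables do not carry over. Pictures are saved under pics/ and viewed, and the job is handed in when it is done.

Besides the shell and the picture viewer there is one more tool, called after "Call:" as a command line: name --argument value ..., lists and objects as JSON in quotes. servo_tool: Moves the arm, as the interface text tells. Its arguments: {"type":"object","properties":{"steps":{"type":"array"},"grip":{"type":"number"},"grip_force":{"type":"number"}},"required":["steps"]}

```bash
mkdir -p pics
cat > h.py <<'E'
import numpy as np,cv2
from workcell import get_obs,camera,camera_params
def save(n,img,s=1.0):
    cv2.imwrite('pics/'+n,cv2.resize(img[:,:,::-1],None,fx=s,fy=s,interpolation=cv2.INTER_CUBIC))
def pts(name,uv,depth_or_z,par,obs=None,mode='z'):
    """pixel -> world; mode z: intersect plane z; mode d: depth"""
    K=np.array(par['intrinsics']);D=np.array(par['D'])
    n=cv2.undistortPoints(np.array(uv,float).reshape(-1,1,2),K,D).reshape(-1,2)
    r=np.c_[n,np.ones(len(n))]
    if name=='wrist':
        from scipy.spatial.transform import Rotation as R
        H=np.array(par['hand_eye']);Rt=R.from_euler('xyz',obs['tcp_rot'],degrees=True).as_matrix()
        Rw=Rt@H[:3,:3];c=Rt@H[:3,3]+np.array(obs['ee_pos'])
    else:
        Rc=cv2.Rodrigues(np.array(par['rvec'],float))[0];Rw=Rc.T;c=-Rc.T@np.array(par['tvec'],float).ravel()
    w=r@Rw.T
    if mode=='z': k=(np.asarray(depth_or_z)-c[2])/w[:,2]
    else: k=np.asarray(depth_or_z)
    return c+w*np.reshape(k,(-1,1))
E
python3 - <<'E'
from h import *
o=get_obs();print(o)
for n in ['top','side','wrist']:
    p,d=camera(n);save(n+'0.png',p,1.5);np.savez('pics/'+n+'0.npz',p=p,d=d)
    print(n,camera_params(n))
E
```

```text
{'time': 0.0, 'q': array([ 7.44860500e+01,  5.01016815e+00,  1.00335600e+01,  9.50985797e+01,
       -7.05071760e-04,  8.99998220e+01]), 'qd': array([-0.04069499, -0.01699313,  0.06775968, -0.06863074,  0.05651681,
       -0.02543655]), 'joint_efforts': array([-7.19201125e-04, -5.20380306e+01,  4.64807153e+01,  1.61411060e-02,
       -1.09268578e-04,  1.58979014e-05]), 'ee_pos': array([0.14705982, 0.52976757, 0.25258398]), 'tcp_rot': array([-1.79924812e+02,  7.04837590e-04,  1.64486229e+02]), 'wrist_force': array([-0.28721334, -0.01652481,  0.03101386]), 'torque': array([-0.02072667,  0.04486564,  0.01365029]), 'opening': 0.08531007528277133}
top {'intrinsics': array([[460.86375154,   0.        , 252.82675586],
       [  0.        , 460.86375154, 183.5210247 ],
       [  0.        ,   0.        ,   1.        ]]), 'D': array([-0.10368526,  0.        ,  0.        ,  0.        ,  0.        ]), 'rvec': array([ 2.20152647, -2.18144379,  0.09994406]), 'tvec': array([-0.06165469,  0.54607546,  1.33136359])}
side {'intrinsics': array([[394.74995016,   0.        , 259.58957608],
       [  0. 
[... 185 characters left out ...]
682988, -0.42955402,  0.17697444]), 'tvec': array([-0.53075451,  0.17129994,  1.09470984])}
wrist {'intrinsics': array([[273.71757495,   0.        , 253.57904692],
       [  0.        , 273.71757495, 189.58786702],
       [  0.        ,   0.        ,   1.        ]]), 'D': array([-0.01286668,  0.        ,  0.        ,  0.        ,  0.        ]), 'hand_eye': array([[-5.82239321e-04, -9.58347667e-01, -2.85603588e-01,
         7.31691560e-02],
       [ 9.99999449e-01, -3.08652745e-04, -1.00293685e-03,
        -1.12353393e-03],
       [ 8.73009857e-04, -2.85604014e-01,  9.58347320e-01,
        -1.21486780e-01],
       [ 0.00000000e+00,  0.00000000e+00,  0.00000000e+00,
         1.00000000e+00]])}
```

View pics/top0.png

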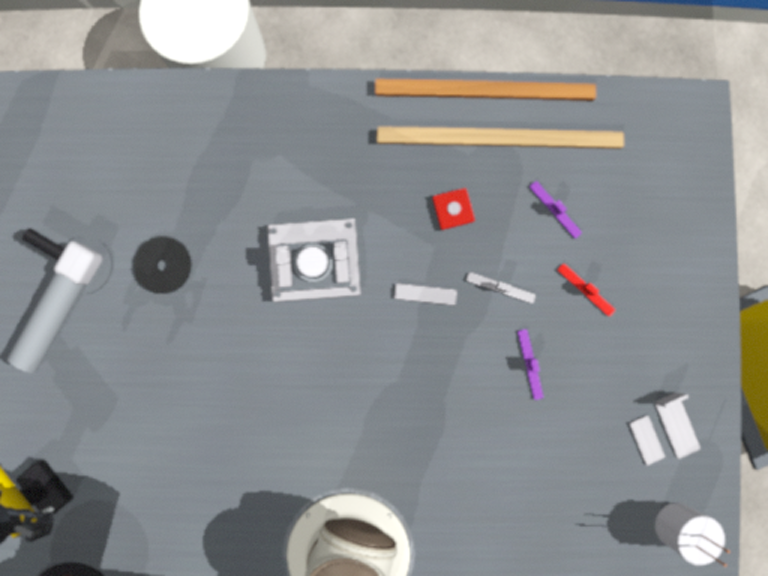

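View pics/side0.png

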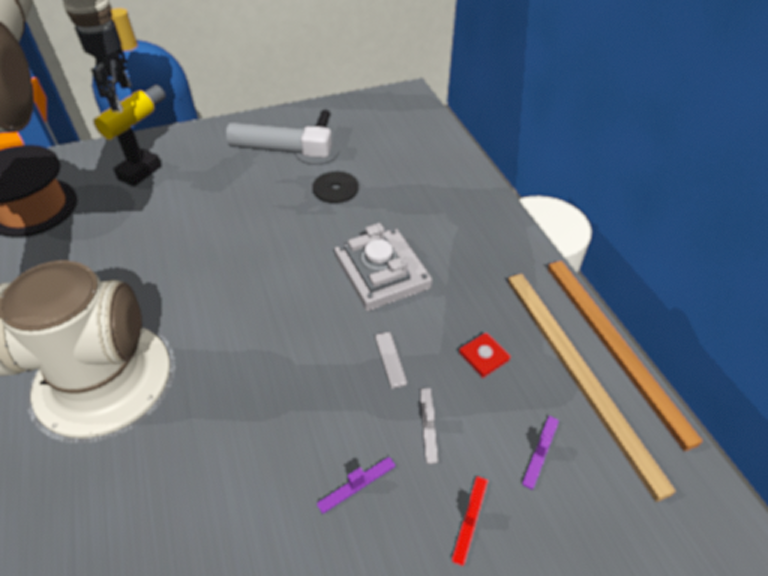

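View pics/wrist0.png

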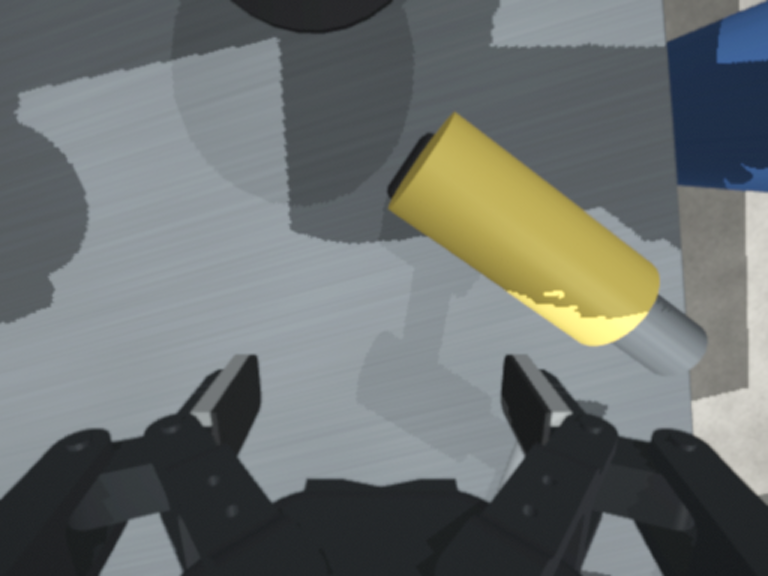

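Top view: jig at about (313,261), grey keeper with grip at (500,288), offcut (425,294), magnet (453,208) and disc (161,264), all in 1.5x pixels. The purple and red bars are decoys. Next I'll enlarge crops.

Run:
```python
from h import *
z=np.load('pics/top0.npz');p,d=z['p'],z['d']
save('jigc.png',p[138:208,170:250],8);save('keepc.png',p[170:210,300:365],10)
par=camera_params('top')
for a in [(209,174),(333,191)]:
    u,v=a;print(d[v,u],pts('top',[a],d[v,u],par,mode='d'),pts('top',[a],0.0,par))
```

```text
1.2986345 [[0.56835939 0.06808951 0.07410396]] [[0.57535936 0.0739564  0.        ]]
1.3315294 [[ 0.52544558 -0.28885511  0.04379237]] [[ 0.52806964 -0.29726202  0.        ]]
```

View pics/jigc.png

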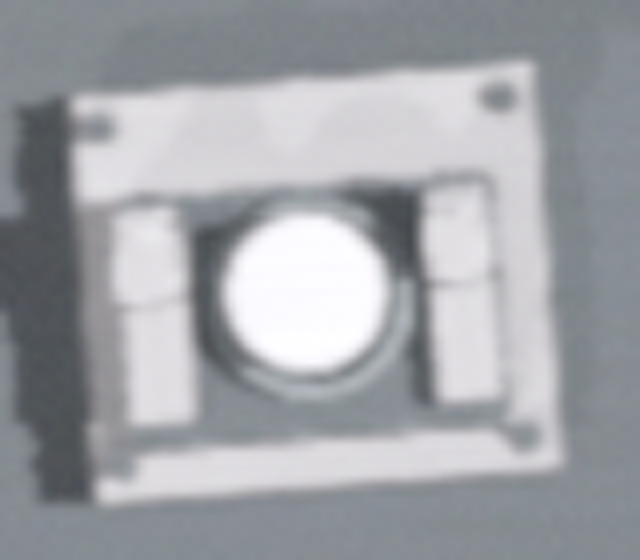

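View pics/keepc.png

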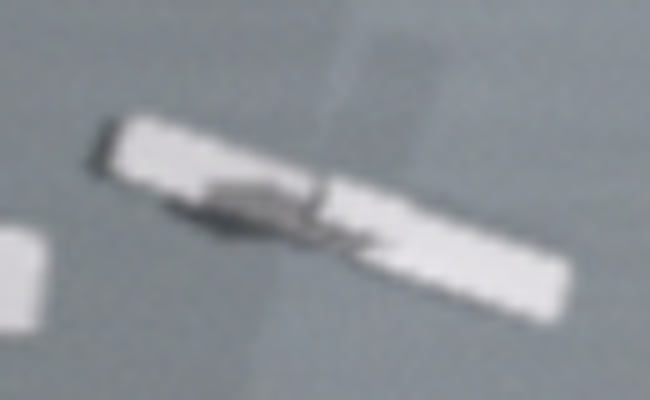

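Run:
```python
from h import *
par=camera_params('top')
d=np.load('pics/top0.npz')['d']
c=lambda L,s,x,y:[((u+.5)/s-.5+x,(v+.5)/s-.5+y) for u,v in L]
J=pts('top',c([(70,97),(533,62),(565,465),(98,503)],8,170,138),0.03,par)
K=pts('top',c([(135,112),(575,262),(550,325),(110,170)],10,300,170),0.008,par)
for A in (J,K):
    m=A.mean(0);print(A.round(4),m.round(4))
    e=(A[0]+A[3]-A[1]-A[2])/2;print('y axis',np.linalg.norm(e),np.degrees(np.arctan2(e[1],e[0]))-90)
    e=(A[0]+A[1]-A[2]-A[3])/2;print('x axis',np.linalg.norm(e),np.degrees(np.arctan2(e[1],e[0])))
for a in [(240,240),(300,230),(150,200),(300,150)]:print(pts('top',[a],d[a[1],a[0]],par,mode='d'))
```

```text
[[ 0.6432  0.1628  0.03  ]
 [ 0.6578 -0.0067  0.03  ]
 [ 0.5101 -0.02    0.03  ]
 [ 0.4946  0.1495  0.03  ]] [0.5764 0.0714 0.03  ]
y axis 0.17020220840871142 5.065972173258388
x axis 0.14877372103056694 5.140611270904772
[[ 0.5576 -0.236   0.008 ]
 [ 0.514  -0.3682  0.008 ]
 [ 0.4952 -0.3605  0.008 ]
 [ 0.5402 -0.2285  0.008 ]] [ 0.5268 -0.2983  0.008 ]
y axis 0.1393376837635614 -18.541335835166592
x axis 0.019638164896082 -22.739716574733908
[[ 0.38047839 -0.02051758  0.00160705]]
[[ 0.41121747 -0.19808241  0.00120252]]
[[ 0.49602748  0.24880316 -0.00084424]]
[[ 0.64763031 -0.19556895  0.01984337]]
```

Call:
servo_tool --steps '[{"x": 24,"y": -52,"z": 0,"yaw": -6},{"x": 48,"y": -104,"z": 0,"yaw": -12},{"x": 72,"y": -156,"z": 0,"yaw": -18},{"x": 96,"y": -208,"z": 0,"yaw": -24},{"x": 120,"y": -260,"z": 0,"yaw": -30},{"x": 144,"y": -312,"z": 0,"yaw": -36},{"x": 168,"y": -364,"z": 0,"yaw": -42},{"x": 192,"y": -416,"z": 0,"yaw": -48},{"x": 216,"y": -468,"z": 0,"yaw": -54},{"x": 240,"y": -520,"z": 0,"yaw": -60},{"x": 262,"y": -570,"z": 0,"yaw": -66},{"x": 284,"y": -620,"z": 0,"yaw": -72}]' --grip 50

```text
time: 1.65
ee_pos: [0.4314, -0.0922, 0.2527]
tcp_rot: [-180.0, -0.0, 92.3]
wrist_force: [0.4, 0.9, 0.2]
opening: 0.0497
```

Call:
servo_tool --steps '[{"x": 24,"y": -51,"z": -10,"yaw": -5},{"x": 48,"y": -102,"z": -30,"yaw": -10},{"x": 72,"y": -154,"z": -50,"yaw": -16},{"x": 90,"y": -195,"z": -75,"yaw": -20},{"x": 95.5,"y": -206,"z": -83,"yaw": -21},{"x": 95.5,"y": -206,"z": -83,"yaw": -21},{"x": 95.5,"y": -206,"z": -83,"yaw": -21}]'

```text
time: 2.52
ee_pos: [0.527, -0.2972, 0.1709]
tcp_rot: [180.0, -0.0, 71.3]
wrist_force: [-0.4, 0.4, 0.3]
opening: 0.0503
```

Run:
```python
from h import *
o=get_obs();print(o['ee_pos'],o['tcp_rot'])
p,d=camera('wrist');save('w1.png',p,1.5);np.savez('pics/w1.npz',p=p,d=d,e=o['ee_pos'],r=o['tcp_rot'])
```

```text
[ 0.52695101 -0.29722963  0.17093069] [ 1.79978553e+02 -7.20544547e-05  7.13439127e+01]
```

View pics/w1.png

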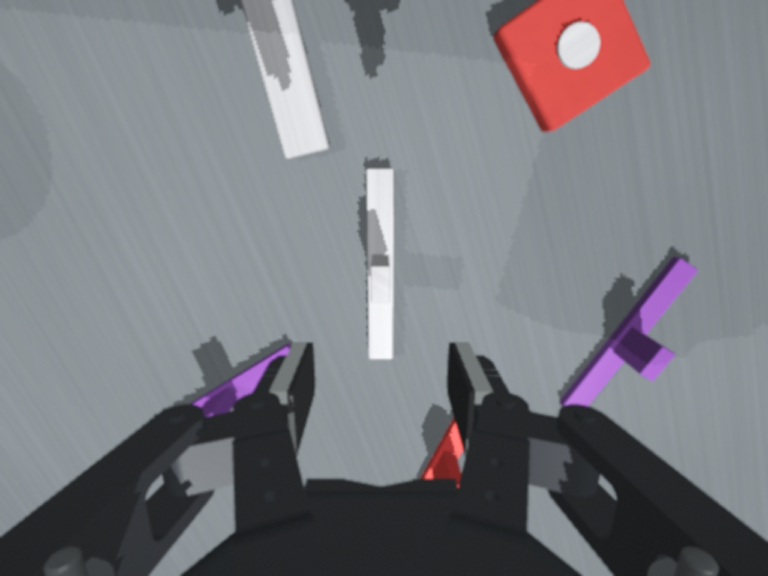

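The wrist view has the bar between the jaws, nearly in line: top corners at (366,169) and (393,169), bottom corners at (369,359) and (393,359).

Run:
```python
from h import *
z=np.load('pics/w1.npz');o={'ee_pos':z['e'],'tcp_rot':z['r']}
uv=[((u+.5)/1.5-.5,(v+.5)/1.5-.5) for u,v in [(366,169),(393,169),(393,359),(369,359)]]
A=pts('wrist',uv,.008,camera_params('wrist'),o);print(A.round(4),A.mean(0))
e=A[0]+A[1]-A[2]-A[3];print(np.linalg.norm(e)/2,np.degrees(np.arctan2(e[1],e[0])))
save('w1c.png',z['p'][100:250,200:310],5)
```

```text
[[ 0.5388 -0.2305  0.008 ]
 [ 0.5559 -0.2362  0.008 ]
 [ 0.5122 -0.3692  0.008 ]
 [ 0.4948 -0.3633  0.008 ]] [ 0.52541925 -0.29980406  0.008     ]
0.1399755695090408 71.73562688186361
```

View pics/w1c.png

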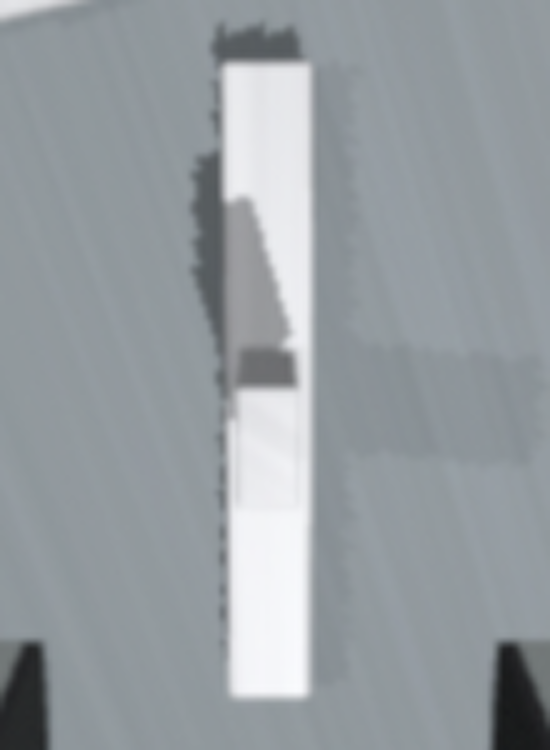

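Call:
servo_tool --steps '[{"x": -1.5,"y": -2.5,"z": -30,"yaw": 0.4},{"x": -1.5,"y": -2.5,"z": -70,"yaw": 0.4},{"x": -1.5,"y": -2.5,"z": -105,"yaw": 0.4},{"x": -1.5,"y": -2.5,"z": -127,"yaw": 0.4},{"x": -1.5,"y": -2.5,"z": -136,"yaw": 0.4},{"x": -1.5,"y": -2.5,"z": -136,"yaw": 0.4},{"x": -1.5,"y": -2.5,"z": -136,"yaw": 0.4}]'

```text
time: 3.45
ee_pos: [0.5262, -0.2998, 0.0367]
tcp_rot: [179.8, 0.0, 71.8]
wrist_force: [0.6, -0.1, 1.1]
opening: 0.0501
```

Call:
servo_tool --steps '[{"x": 0},{"x": 0},{"x": 0},{"x": 0},{"x": 0},{"x": 0}]' --grip 5 --grip_force 80

```text
schema error: expected keys x, y, z, yaw
```

Call:
servo_tool --steps '[{"x": -0.5,"y": 0,"z": -1.5,"yaw": 0},{"x": -0.5,"y": 0,"z": -1.5,"yaw": 0},{"x": -0.5,"y": 0,"z": -1.5,"yaw": 0},{"x": -0.5,"y": 0,"z": -1.5,"yaw": 0},{"x": -0.5,"y": 0,"z": -1.5,"yaw": 0},{"x": -0.5,"y": 0,"z": -1.5,"yaw": 0}]' --grip 5 --grip_force 80

```text
time: 4.2
ee_pos: [0.526, -0.3001, 0.036]
tcp_rot: [179.8, 0.0, 71.8]
wrist_force: [-0.9, 0.4, 7.0]
opening: 0.0109
```

Call:
servo_tool --steps '[{"x": 0,"y": 0,"z": 5,"yaw": 0},{"x": 0,"y": 0,"z": 25,"yaw": 0},{"x": 0,"y": 0,"z": 60,"yaw": 0},{"x": 0,"y": 0,"z": 100,"yaw": 0},{"x": 0,"y": 0,"z": 125,"yaw": 0},{"x": 0,"y": 0,"z": 125,"yaw": 0},{"x": 0,"y": 0,"z": 125,"yaw": 0}]'

```text
time: 5.08
ee_pos: [0.5257, -0.2999, 0.1601]
tcp_rot: [179.8, 0.0, 71.8]
wrist_force: [-0.9, -0.3, -3.3]
opening: 0.0106
```

Run:
```python
from h import *
o=get_obs();print(o['ee_pos'],o['tcp_rot'],o['wrist_force'],o['torque'],o['opening'])
p,d=camera('wrist');save('w2.png',p,1.5);np.savez('pics/w2.npz',p=p,d=d,e=o['ee_pos'],r=o['tcp_rot'])
```

```text
[ 0.52572167 -0.29988939  0.16006451] [1.79833971e+02 2.62351968e-02 7.17640354e+01] [-0.94574427 -0.31251315 -3.25392534] [ 0.05226145  0.09811785 -0.00701693] 0.010633681121142003
```

View pics/w2.png

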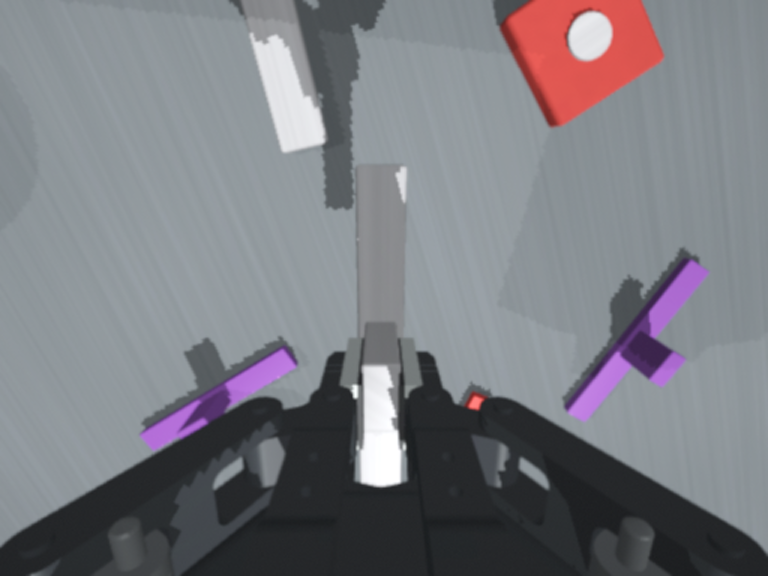

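Call:
servo_tool --steps '[{"x": 2,"y": 20,"z": 20,"yaw": 1},{"x": 5,"y": 60,"z": 40,"yaw": 5},{"x": 10,"y": 115,"z": 60,"yaw": 9},{"x": 15,"y": 170,"z": 75,"yaw": 14},{"x": 20,"y": 225,"z": 80,"yaw": 19},{"x": 24,"y": 270,"z": 80,"yaw": 22},{"x": 25,"y": 290,"z": 80,"yaw": 23.3},{"x": 25,"y": 290,"z": 80,"yaw": 23.3},{"x": 25,"y": 290,"z": 80,"yaw": 23.3}]'

```text
time: 6.25
ee_pos: [0.5504, -0.0103, 0.2396]
tcp_rot: [179.9, 0.0, 95.0]
wrist_force: [-0.2, -0.5, -2.0]
opening: 0.0108
```

Run:
```python
from h import *
o=get_obs();print(o['ee_pos'],o['tcp_rot'],o['wrist_force'],o['torque'],o['opening'])
p,d=camera('wrist');save('w3.png',p,1.5);np.savez('pics/w3.npz',p=p,d=d,e=o['ee_pos'],r=o['tcp_rot'])
```

```text
[ 0.55038409 -0.01033137  0.23955889] [1.79901794e+02 3.62903782e-02 9.50243969e+01] [-0.21192729 -0.46111328 -1.99853095] [-0.02616275  0.00167494  0.03424885] 0.010768574845336247
```

View pics/w3.png

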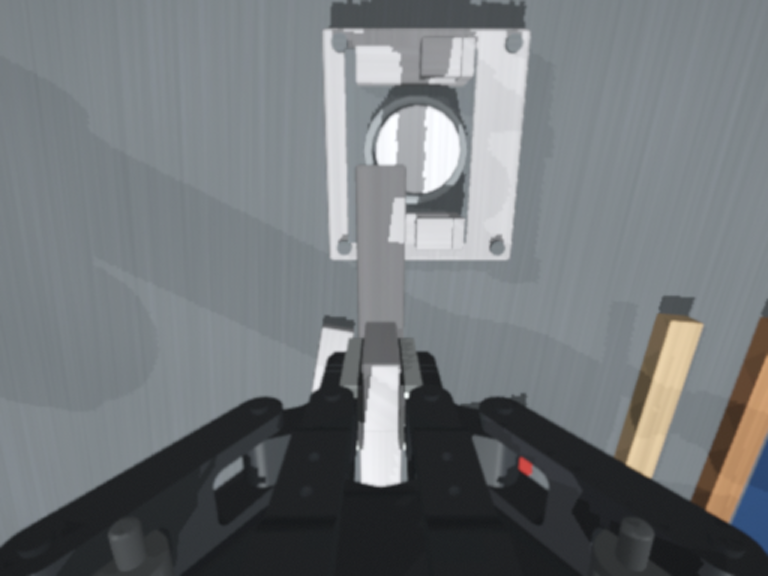

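Run:
```python
from h import *
z=np.load('pics/w3.npz');o={'ee_pos':z['e'],'tcp_rot':z['r']};d=z['d'];par=camera_params('wrist')
f=lambda L:[((u+.5)/1.5-.5,(v+.5)/1.5-.5) for u,v in L]
A=pts('wrist',f([(323,30),(529,30),(511,260),(331,260)]),.03,par,o);print(A.round(4),A.mean(0))
e=A[0]+A[1]-A[2]-A[3];print(np.linalg.norm(e)/2,np.degrees(np.arctan2(e[1],e[0])))
e=A[1]+A[2]-A[0]-A[3];print(np.linalg.norm(e)/2,np.degrees(np.arctan2(e[1],e[0])))
print('ej',pts('wrist',f([(421,150)]),.074,par,o))
for q in [(415,150),(440,120),(380,70),(437,55),(335,150),(505,180)]:
    u,v=[int(round(t)) for t in f([q])[0]];print(q,pts('wrist',[(u,v)],d[v,u],par,o,'d').round(4))
B=pts('wrist',f([(357,166),(406,166)]),z['e'][2]-.028,par,o);print(B,B.mean(0)-z['e'])
save('w3c.png',z['p'][10:180,205:360],5)
```

```text
[[ 0.4947  0.1476  0.03  ]
 [ 0.6411  0.1606  0.03  ]
 [ 0.6578 -0.007   0.03  ]
 [ 0.5094 -0.02    0.03  ]] [0.57574964 0.07030204 0.03      ]
0.1683508889427747 95.34553331617032
0.14799747519840348 5.0418635704942005
ej [[0.56954486 0.07104322 0.074     ]]
(415, 150) [[0.5648 0.0704 0.0776]]
(440, 120) [[0.5793 0.0903 0.0763]]
(380, 70) [[0.5377 0.1202 0.0587]]
(437, 55) [[0.5721 0.1271 0.0813]]
(335, 150) [[0.5078 0.0666 0.0311]]
(505, 180) [[0.6408 0.0559 0.0313]]
[[0.53520137 0.05911677 0.21155889]
 [0.55228913 0.0606092  0.21155889]] [-0.00663884  0.07019436 -0.028     ]
```

View pics/w3c.png

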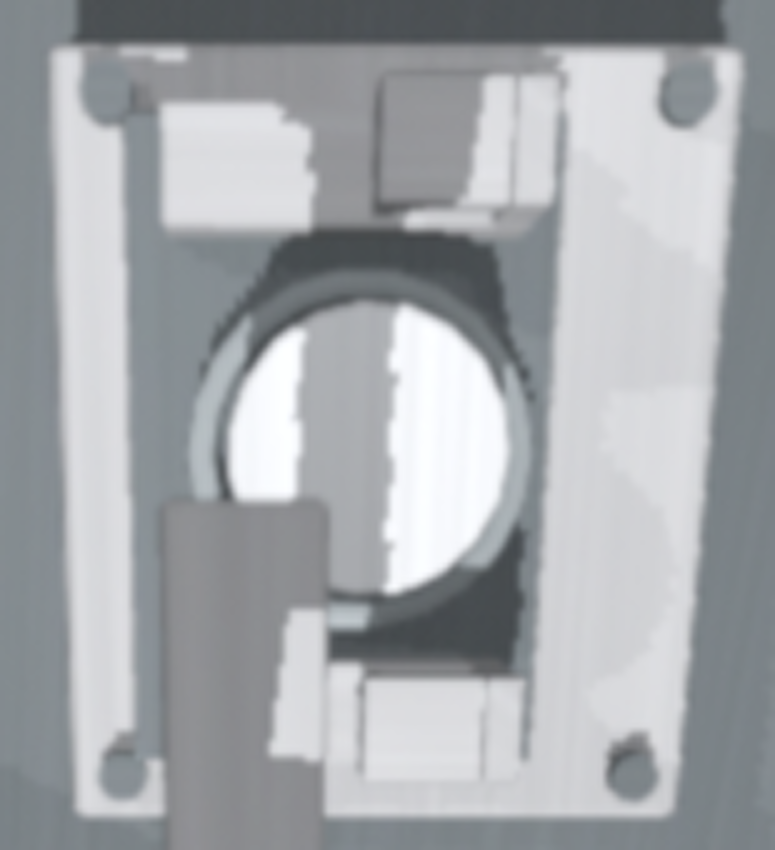

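Call:
servo_tool --steps '[{"x": 0,"y": 20,"z": -5,"yaw": 0},{"x": 0,"y": 50,"z": -30,"yaw": 0.1},{"x": 0,"y": 73,"z": -60,"yaw": 0.1},{"x": 0,"y": 79,"z": -85,"yaw": 0.1},{"x": 0,"y": 79,"z": -100,"yaw": 0.1},{"x": 0,"y": 79,"z": -110,"yaw": 0.1},{"x": 0,"y": 79,"z": -110,"yaw": 0.1},{"x": 0,"y": 79,"z": -110,"yaw": 0.1}]'

```text
time: 7.3
ee_pos: [0.5508, 0.0681, 0.1305]
tcp_rot: [179.8, 0.0, 95.1]
wrist_force: [-0.2, 0.1, -2.1]
opening: 0.0109
```

Run:
```python
from h import *
o=get_obs();print(o['ee_pos'],o['tcp_rot'],o['wrist_force'],o['torque'],o['opening'])
p,d=camera('side');save('s4.png',p[120:230,200:310],6);np.savez('pics/s4.npz',p=p,d=d)
p,d=camera('wrist');save('w4.png',p,1.5)
```

```text
[0.55084596 0.06808435 0.13046932] [1.79827416e+02 2.86058798e-02 9.50525306e+01] [-0.18479404  0.09250197 -2.12971128] [-0.02354335  0.00144914 -0.05263146] 0.010920196434711317
```

View pics/s4.png

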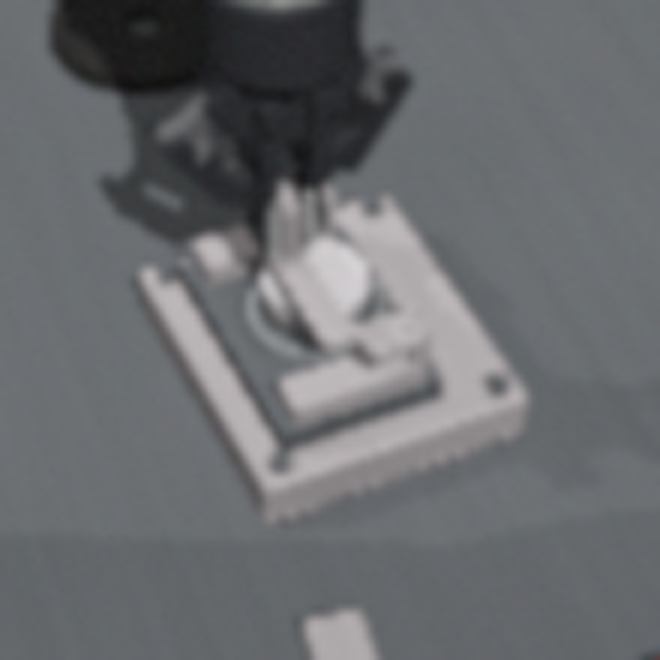

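View pics/w4.png

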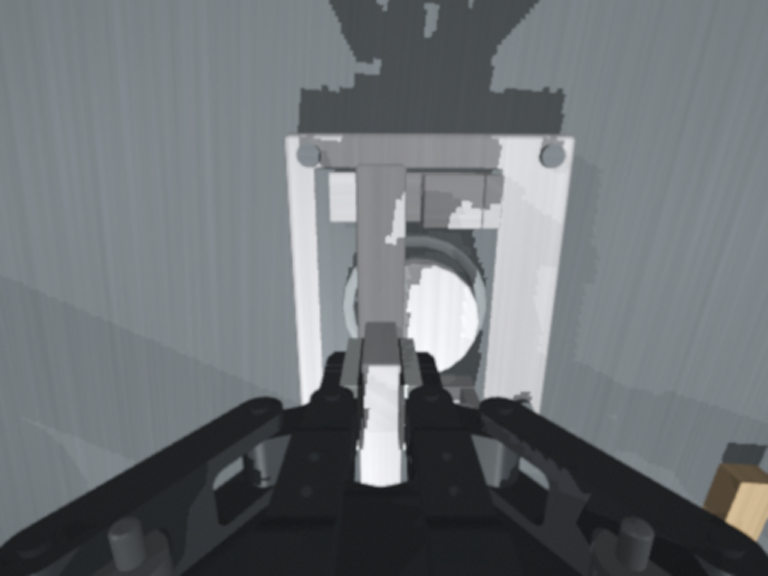

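Call:
servo_tool --steps '[{"x": -1,"y": 0.5,"z": -5,"yaw": 0},{"x": -1,"y": 0.5,"z": -10,"yaw": 0},{"x": -1,"y": 0.5,"z": -15,"yaw": 0},{"x": -1,"y": 0.5,"z": -19,"yaw": 0},{"x": -1,"y": 0.5,"z": -22,"yaw": 0},{"x": -1,"y": 0.5,"z": -22,"yaw": 0}]'

```text
time: 8.15
ee_pos: [0.5497, 0.0687, 0.1084]
tcp_rot: [179.8, 0.0, 95.1]
wrist_force: [-1.3, -0.2, -0.0]
opening: 0.0109
```

Call:
servo_tool --steps '[{"x": 0,"y": 0,"z": -2,"yaw": 0},{"x": 0,"y": 0,"z": -4,"yaw": 0},{"x": 0,"y": 0,"z": -4,"yaw": 0}]'

```text
time: 8.52
ee_pos: [0.5498, 0.0687, 0.1044]
tcp_rot: [179.8, 0.0, 95.1]
wrist_force: [-1.1, -0.4, 1.0]
opening: 0.0109
```

Call:
servo_tool --steps '[{"x": 0,"y": 0,"z": -2,"yaw": 0},{"x": 0,"y": 0,"z": -4,"yaw": 0},{"x": 0,"y": 0,"z": -4,"yaw": 0}]'

```text
time: 8.9
ee_pos: [0.5499, 0.0687, 0.1004]
tcp_rot: [179.8, 0.0, 95.1]
wrist_force: [-1.9, -0.3, 2.6]
opening: 0.0111
```

Call:
servo_tool --steps '[{"x": 0,"y": 0,"z": -1.5,"yaw": 0},{"x": 0,"y": 0,"z": -3,"yaw": 0},{"x": 0,"y": 0,"z": -3,"yaw": 0}]'

```text
time: 9.28
ee_pos: [0.5498, 0.0687, 0.0973]
tcp_rot: [179.8, 0.0, 95.1]
wrist_force: [-2.0, -0.3, 3.5]
opening: 0.0105
```

Call:
servo_tool --steps '[{"x": 0,"y": 0,"z": -1,"yaw": 0},{"x": 0,"y": 0,"z": -2,"yaw": 0},{"x": 0,"y": 0,"z": -2,"yaw": 0}]'

```text
time: 9.65
ee_pos: [0.5498, 0.0687, 0.0952]
tcp_rot: [179.8, 0.0, 95.1]
wrist_force: [-1.4, -0.9, 4.1]
opening: 0.0108
```

Call:
servo_tool --steps '[{"x": 0,"y": 0,"z": -1,"yaw": 0},{"x": 0,"y": 0,"z": -1.5,"yaw": 0},{"x": 0,"y": 0,"z": -1.5,"yaw": 0}]'

```text
time: 10.02
ee_pos: [0.5499, 0.0687, 0.0937]
tcp_rot: [179.8, 0.0, 95.1]
wrist_force: [-2.2, 0.3, 5.1]
opening: 0.0106
```

Call:
servo_tool --steps '[{"x": 0,"y": 0,"z": -1,"yaw": 0},{"x": 0,"y": 0,"z": -1,"yaw": 0}]'

```text
time: 10.28
ee_pos: [0.5499, 0.0687, 0.0933]
tcp_rot: [179.8, 0.0, 95.1]
wrist_force: [-4.5, -1.2, 9.1]
opening: 0.0111
```

Call:
servo_tool --steps '[{"x": 0,"y": 0,"z": -1,"yaw": 0},{"x": 0,"y": 0,"z": -1,"yaw": 0}]'

```text
time: 10.52
ee_pos: [0.5499, 0.0687, 0.0932]
tcp_rot: [179.8, 0.0, 95.1]
wrist_force: [-6.1, -0.6, 11.8]
opening: 0.0105
```

Call:
servo_tool --steps '[{"x": 0,"y": 0,"z": -1,"yaw": 0},{"x": 0,"y": 0,"z": -1,"yaw": 0}]'

```text
time: 10.78
ee_pos: [0.5499, 0.0687, 0.0932]
tcp_rot: [179.7, 0.0, 95.1]
wrist_force: [-5.9, -0.7, 12.8]
opening: 0.0111
```

Call:
servo_tool --steps '[{"x": 2,"y": 0.2,"z": -0.8,"yaw": 0},{"x": 5,"y": 0.4,"z": -0.8,"yaw": 0},{"x": 8,"y": 0.7,"z": -0.8,"yaw": 0},{"x": 10,"y": 0.9,"z": -0.8,"yaw": 0},{"x": 10,"y": 0.9,"z": -0.8,"yaw": 0}]'

```text
time: 11.4
ee_pos: [0.5594, 0.0696, 0.0932]
tcp_rot: [179.8, 0.0, 95.1]
wrist_force: [-8.5, -0.6, 11.5]
opening: 0.0104
```

Call:
servo_tool --steps '[{"x": 3,"y": 0.3,"z": -0.6,"yaw": 0},{"x": 6,"y": 0.5,"z": -0.6,"yaw": 0},{"x": 9,"y": 0.8,"z": -0.6,"yaw": 0},{"x": 11,"y": 1,"z": -0.6,"yaw": 0},{"x": 11,"y": 1,"z": -0.6,"yaw": 0}]'

```text
time: 12.02
ee_pos: [0.57, 0.0706, 0.0933]
tcp_rot: [179.8, 0.0, 95.1]
wrist_force: [-7.2, 0.7, 11.3]
opening: 0.0106
```

Call:
servo_tool --steps '[{"x": 3,"y": 0.3,"z": -0.6,"yaw": 0},{"x": 6,"y": 0.5,"z": -0.6,"yaw": 0},{"x": 9,"y": 0.8,"z": -0.6,"yaw": 0},{"x": 11,"y": 1,"z": -0.6,"yaw": 0},{"x": 11,"y": 1,"z": -0.6,"yaw": 0}]'

```text
time: 12.65
ee_pos: [0.5806, 0.0716, 0.0933]
tcp_rot: [179.8, 0.0, 95.1]
wrist_force: [-6.9, -0.6, 10.2]
opening: 0.0107
```

Call:
servo_tool --steps '[{"x": 1.5,"y": 0.1,"z": -0.6,"yaw": 0},{"x": 2.5,"y": 0.2,"z": -0.6,"yaw": 0},{"x": 2.5,"y": 0.2,"z": -0.6,"yaw": 0}]'

```text
time: 13.02
ee_pos: [0.5826, 0.0717, 0.0933]
tcp_rot: [179.9, 0.0, 95.1]
wrist_force: [-7.9, -0.2, 11.9]
opening: 0.0106
```

Call:
servo_tool --steps '[{"x": 1,"y": 0.1,"z": -0.5,"yaw": 0},{"x": 2,"y": 0.2,"z": -0.5,"yaw": 0},{"x": 2,"y": 0.2,"z": -0.5,"yaw": 0}]'

```text
time: 13.4
ee_pos: [0.5841, 0.0719, 0.0932]
tcp_rot: [179.9, 0.0, 95.1]
wrist_force: [-6.7, -1.2, 9.9]
opening: 0.0108
```

Call:
servo_tool --steps '[{"x": 1,"y": 0.1,"z": -0.5,"yaw": 0},{"x": 1.5,"y": 0.1,"z": -0.5,"yaw": 0},{"x": 1.5,"y": 0.1,"z": -0.5,"yaw": 0}]'

```text
time: 13.78
ee_pos: [0.5843, 0.0719, 0.0932]
tcp_rot: [-180.0, 0.0, 95.1]
wrist_force: [-12.0, -0.4, 12.4]
opening: 0.0111
```

Call:
servo_tool --steps '[{"x": -1.3,"y": -0.1,"z": 0,"yaw": 0},{"x": -1.3,"y": -0.1,"z": 1.5,"yaw": 0},{"x": -1.3,"y": -0.1,"z": 3,"yaw": 0},{"x": -1.3,"y": -0.1,"z": 4.5,"yaw": 0},{"x": -1.3,"y": -0.1,"z": 5.5,"yaw": 0},{"x": -1.3,"y": -0.1,"z": 5.5,"yaw": 0}]'

```text
time: 14.52
ee_pos: [0.5831, 0.0718, 0.0988]
tcp_rot: [-180.0, 0.0, 95.1]
wrist_force: [3.3, 0.8, 4.0]
opening: 0.011
```

Call:
servo_tool --steps '[{"x": 0,"y": 0,"z": 0.5,"yaw": 0},{"x": 0,"y": 0,"z": 1,"yaw": 0},{"x": 0,"y": 0,"z": 1,"yaw": 0}]'

```text
time: 14.9
ee_pos: [0.5829, 0.0718, 0.0992]
tcp_rot: [-179.9, 0.0, 95.1]
wrist_force: [3.7, 0.9, -1.4]
opening: 0.0108
```

Run:
```python
from h import *
o=get_obs();print(o['ee_pos'],o['tcp_rot'],o['wrist_force'],o['torque'],o['opening'])
p,d=camera('wrist');save('w5.png',p,1.5)
```

```text
[0.58294997 0.07179106 0.09924951] [-1.79931875e+02  1.10953046e-02  9.50704145e+01] [ 3.74336788  0.9387283  -1.41185691] [ 0.1114511  -0.94786401 -0.0192577 ] 0.01076107838316745
```

View pics/w5.png

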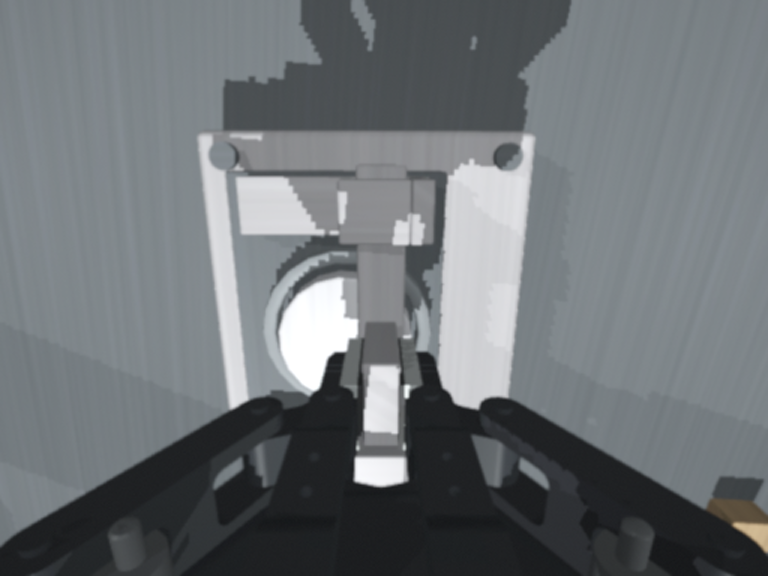

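Call:
servo_tool --steps '[{"x": 0.3,"y": 0,"z": -0.3,"yaw": 0},{"x": 0.3,"y": 0,"z": -0.3,"yaw": 0}]'

```text
time: 15.2
ee_pos: [0.5831, 0.0718, 0.0991]
tcp_rot: [-179.9, 0.0, 95.1]
wrist_force: [-0.1, -0.3, 3.2]
opening: 0.0109
```

Call:
servo_tool --steps '[{"x": 0,"y": 0,"z": 0,"yaw": 0},{"x": 0,"y": 0,"z": 0,"yaw": 0},{"x": 0,"y": 0,"z": 0,"yaw": 0},{"x": 0,"y": 0,"z": 0,"yaw": 0},{"x": 0,"y": 0,"z": 0,"yaw": 0}]' --grip 45

```text
time: 15.82
ee_pos: [0.583, 0.0718, 0.0991]
tcp_rot: [-179.9, 0.0, 95.1]
wrist_force: [-0.5, 0.4, -0.8]
opening: 0.0448
```

Run:
```python
from h import *
o=get_obs();print(o['ee_pos'],o['tcp_rot'],o['wrist_force'],o['torque'],o['opening'])
p,d=camera('wrist');save('w6.png',p,1.5)
```

```text
[0.58299201 0.07179693 0.09909551] [-1.79906577e+02  9.35796260e-03  9.50766559e+01] [-0.53141515  0.35528208 -0.84750744] [ 0.02353073 -0.02738526 -0.05406691] 0.04479703088008819
```

View pics/w6.png

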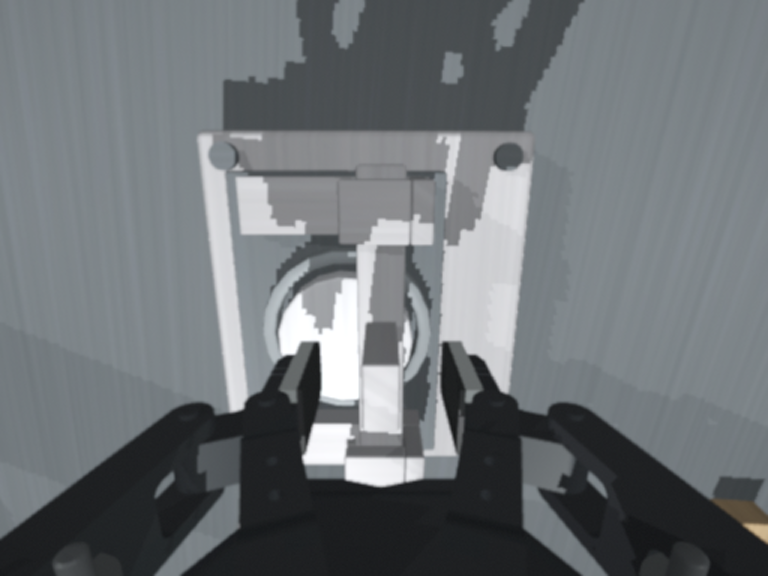

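Released: the bar stayed under both claws. Retreating upward and aside.

Call:
servo_tool --steps '[{"x": 0,"y": 0,"z": 10,"yaw": 0},{"x": 0,"y": 0,"z": 30,"yaw": 0},{"x": 0,"y": 0,"z": 70,"yaw": 0},{"x": 0,"y": 0,"z": 120,"yaw": 0},{"x": -20,"y": -20,"z": 150,"yaw": 0},{"x": -50,"y": -70,"z": 160,"yaw": 0},{"x": -80,"y": -120,"z": 160,"yaw": 0},{"x": -100,"y": -150,"z": 160,"yaw": 0},{"x": -110,"y": -160,"z": 160,"yaw": 0},{"x": -110,"y": -160,"z": 160,"yaw": 0},{"x": -110,"y": -160,"z": 160,"yaw": 0}]'

```text
time: 17.25
ee_pos: [0.4736, -0.0875, 0.2591]
tcp_rot: [-179.9, -0.0, 95.1]
wrist_force: [0.2, 0.0, 0.3]
opening: 0.045
```

Run:
```python
from h import *
o=get_obs();print(o['time'],o['ee_pos'],o['wrist_force'])
p,d=camera('side');a=p[130:220,200:310];p2,d2=camera('top')
save('s7.png',a,6);save('t7.png',p2,1.5);save('t7c.png',p2[138:208,170:250],8)
par=camera_params('top')
```

```text
17.25 [ 0.4736193  -0.08746467  0.2591414 ] [0.23816832 0.04736647 0.31804953]
```

View pics/s7.png

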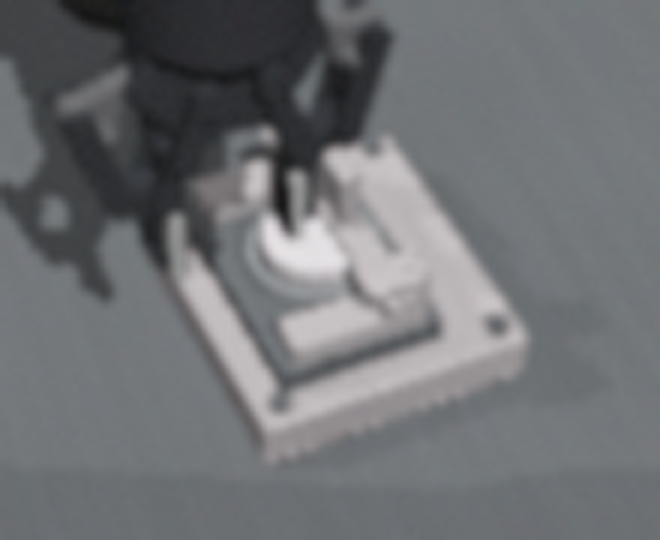

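View pics/t7c.png

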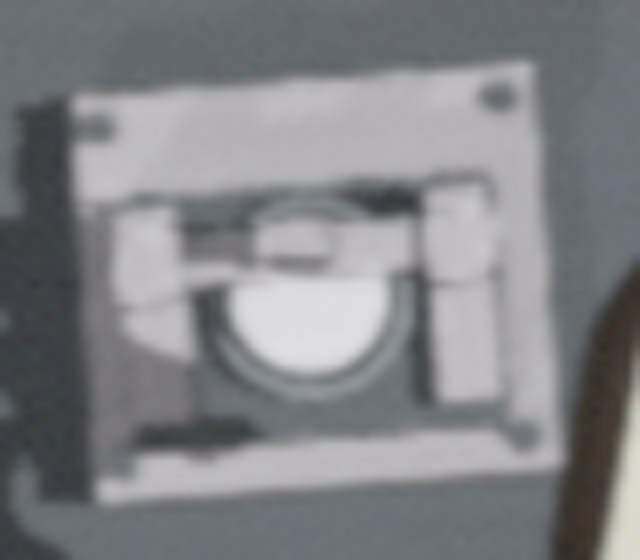

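View pics/t7.png

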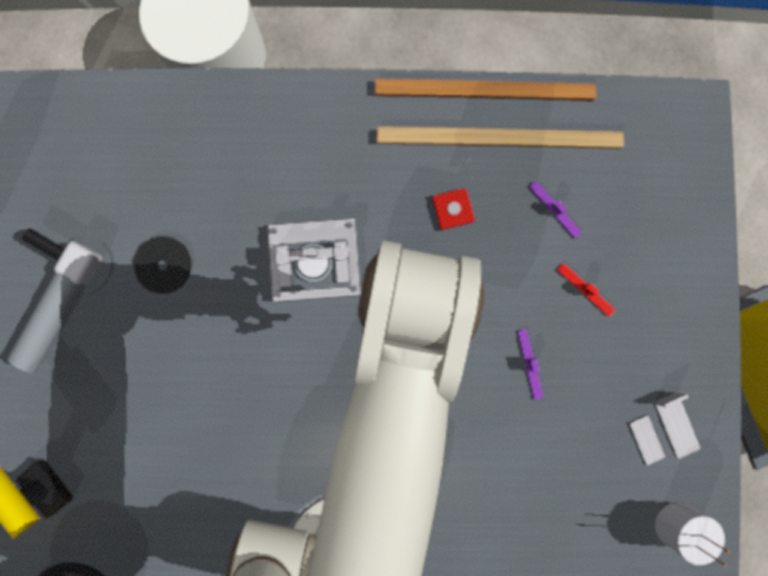

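The bar lies under both claws (top crop: from (185,255) to (420,250)) and the ejector is below it. The disc, magnet and decoy bars haven't moved, and the arm is clear. Handing in.

```bash
python3 -c "
from workcell import job_done
print(job_done())"
```

```text
the job is handed in; nothing more can be done
None
```

The keeper bar is home under both claws with the ejector trapped beneath it, and the job was handed in at about 17.5 s. The hand-in gives no verdict.

- **Press:** I gripped the grey bar by its grip and laid it across the ejector in front of the claws. I pressed until the force rose sharply, with the TCP at z = 93.2 mm, which puts P at about 12 mm.
- **Slide:** Holding it down, I slid the bar about 34 mm until it met the back walls. The highest readings were about 15 N down, and about 18 N down and sideways combined at the walls, both under 30 N. Force was only read at the end of each move.
- **Lock:** I backed off just over 1 mm and let the bar rise. It met the lips 6.0 mm higher, as expected, with its origin at about x = 6.8 mm in the jig frame. Then I opened the fingers and retreated.

**Last checks:** After release the pictures show the bar still under both claws and the wrist force near zero. The disc, magnet and coloured bars are where they were. The arm hid the offcut in the last top view, so I did not check it there; the arm passed over it only at height.

**Disagreements:** The first top-camera depth gave P of about 11 mm and the wrist camera 13 to 14 mm; touch settled it at about 12. The gripper read about 11 mm on the 12 mm grip.

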